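# Assemble the filter tower on the vacuum manifold

### The arm

A 6-joint arm with a two-finger parallel gripper is mounted at the origin on the work surface. World frame = base frame: x ahead of the robot, y to its left, z up, the work surface at z = 0. Lengths are in m, angles in degrees, forces in N, time in s.
With the tool pointing down it reaches from about 0.4 to 0.825 m from the base axis. Payload 7 kg.
Tool frame: the origin (TCP) lies at the very end of the fingers, on their centre line; the grasp point (between the pads) lies 19 mm behind it; z points along the fingers, y is the line along which they close (so a half turn about z gives the same grasp; the last joint's range is limited). The gripper opens to 88 mm and grips with 3 to 60 N. Pads are 19 mm wide; open, the fingers measure 130 mm over their backs; the gripper's body (78 mm by 193 mm) begins 47 mm behind the grasp point.
Start: joints at [-55.285, 20.546, 0.682, 0, -70.136, -16.507], TCP at [0.211, -0.641, 0.227] pointing down, gripper open.
Joint ranges: [-176.03, 176.03], [-82.01, 121.73], [-58.28, 71.71], [-173.87, 95.51], [-174.79, -0.11], [-173.66, 173.66]. Speed limits (degrees/s): [136.94, 136.94, 172.46, 180, 180, 180].

### API

Orientations are given as [roll, pitch, yaw] about the fixed x, y, z axes, in that order (R = Rz(yaw) Ry(pitch) Rx(roll)).
In Python, from plant import ctrl, cams, workorder gives the robot as it stands.
- The arm moves only by the tool play_rows, never from a script. Its argument "motion" is a list of rows, each an object of numbers: "x", "y", "z": the shift along the tool's x, y, z normalised to -1 to 1, where 1 is 0.025 m; "rx", "ry", "rz": the turn, a rotation vector about the tool's x, y, z normalised to -1 to 1, where 1 is 4 degrees. A call has 1 to 20 rows; each row shifts and turns the commanded pose from where the row before left it, along the tool's axes as they then stand; what a row does not reach is not made up. A row lasts 1/8 s, in which the tool goes at most 62.5 mm and 10.7 degrees, less where a joint would pass 70% of its speed; a pose out of reach is approached as far as the arm can. A call with a number of a shift or a turn outside -1 to 1 is refused whole. A call with a gripper value outside its range is refused whole. "fingers" is the opening, from -1 (shut) to 1 (fully open), set as the call begins (left out, the last holds). The fingers move at their own pace and stop on an object; the grip force is fixed at half the most. Time passes only in rows, so rows that do not move let the fingers close. It gives the time, the measured TCP pose, the force, the opening and the grip force at its end, in the units of the state.
- ctrl.get_obs(): the state, without advancing time (a new reading comes with each control period).
- cams.snapshot(name): name is "scene" or "top" or "wrist"; returns the picture (480x640x3 uint8, blue, green, red); there is no depth.
- cams.get_calibration(name): a dict with "vertical_fov" (degrees; the focal length in pixels is half the picture's height over the tangent of half this angle, whatever the lens; pixels are square), "cx", "cy" (the principal point, pixels), "k1" (the pictures are not rectified: a ray, as slopes to the right and down, at radius r is drawn at 1 + k1 r^2 times it, then the intrinsics apply), "position" and "rotation" of the camera in the world. Camera axes: x right, y up, looking along -z (the intrinsics and any distortion apply to the point x, -y, -z); pixel columns grow to the right and rows downward; lengths in m; the calibration is good to about 2 mm. A picture is of the moment at which its call begins: read the wrist's pose just before it. get_calibration takes no time and is no camera call; for the wrist camera it gives the pose at the moment of the call.
- workorder.close_job(): hands the job in; it is judged then, once.
The state is a dict: "clock": time; "joint_pos": joint angles; "qvel": joint speeds; "tau": joint torques, N m; "tool_pos": TCP position; "orientation": TCP orientation; "force": force on the tool from outside, world axes, zero at the start; "moment": the same for the moment, N m; "opening": finger opening in m; "gripper_force": force on a finger pad.
Only numpy, scipy, OpenCV 4.12 (cv2) and the standard library are available. Lean on these libraries where they do the work, as an engineer would, in place of code of your own. Each camera call takes 0.05 s, during which the arm holds its last target. There are 200 camera calls.

### The job

Build up the filter tower on the one open holder of the three-place vacuum manifold, ready for a rinse without a membrane: first the perforated support disc into the holder's seat, then the white sealing ring around the disc, then the steel funnel on the ring, and last the lid on the funnel. Set each part down flat and fully home and let go of it before fetching the next; lower the parts, do not drop them. Leave the two flasks and the tape measure where they stand.

Things in the scene. Friction and masses are not known exactly. Their poses are not given: they have to be found in the camera images.
- disc: Support disc: round stainless plate with a pattern of small dark holes on top, 47 mm across, 9 mm thick, edges chamfered 1 to 1.5 mm. Lies flat on the black mat (mat top 4 mm above the bench). Origin: centre of its underside, z up. Seated, its underside is on the seat floor and it stands 6 mm proud of the holder's plate: grip it by its upper half.
- ring: Sealing ring: white rigid plastic ring, 62 mm outside, 50 mm bore, 12 mm high, the bore chamfered 1.5 mm at both ends. Lies flat on the mat. Origin at the centre of its underside, z along the bore. Its place is on the holder's plate around the disc (47 mm), its underside 3 mm above the seat floor.
- funnel: Funnel: open stainless cup 100 mm high, upright on the mat. From below: spigot 46 mm across, 5 mm long, chamfered 2 mm; flange 60 mm across (5 to 11 mm up); cone; from 36 mm up to the rim a cylinder 64 mm outside, 58 mm inside, to grip across the outside. Origin: centre of the spigot's underside, z up. Its place: spigot in the ring's bore, flange on the ring, origin 10 mm above the seat floor.
- lid: Lid: grey plastic, on the mat knob up. From below: plug 53 mm across, 6 mm long, chamfered 2 mm; plate 68 mm across (6 to 10 mm up); round knob 20 mm across (10 to 31 mm up) to grip. Origin: centre of the plug's underside, z up. Its place: plug in the funnel's mouth, plate resting on the rim, origin 104 mm above the seat floor.
- holder_seat (a point): Seat of the one open holder of the manifold (a steel tube beyond the mat with three places 140 mm apart): floor centre of a round recess, 50 mm across, 3 mm deep, edge chamfered 1.5 mm, in the top of a stainless plate 70 mm across. A dark 12 mm drain hole marks the centre. z up. The floor is 111 mm above the bench, the plate's top 114 mm. Fixed.
- tower: Neighbouring place of the manifold with a complete filter tower on it, fixed: the same holder, ring, funnel and lid, at most 70 mm across. Origin 62 mm above the bench on its upright axis; the knob's top is 246 mm above the bench.
- plugged: Neighbouring place of the manifold closed by a black rubber plug, fixed, 70 mm across. Origin 62 mm above the bench on its upright axis; the plug's top is 140 mm above the bench.
- flask_a: Bystander: conical flask with a blue cap, 104 mm across at the foot, 179 mm high. Origin at the centre of its underside.
- flask_b: Bystander: smaller conical flask with a blue cap, 83 mm across at the foot, 143 mm high. Origin at the centre of its underside.
- tape: Bystander: yellow tape measure, 70 x 38 x 66 mm high. Origin at the centre of its underside.
Mind the look-alikes: they are no part of the job. What is shaped like the ring but orange or yellow is not meant.

How it is judged:
By the outcome, as a careful person would: the job done as asked, in the order asked, and still so for the second after the job is handed in, with the robot touching nothing.
It also fails if it takes over 128 s, if anything falls off the work surface, if the arm or the gripper's body presses on something with over 40 N, if the wrist force passes 120 N, or if a joint passes its speed limit or range.

## Working session

There is one attempt and no reset: what is moved stays moved. The work goes in short steps, Python scripts to look and compute and a tool call to move; the robot and the scene stay as the last step left them, time stands still between calls to the robot, and variables do not carry over. Pictures are saved under pics/ and viewed, at most 14 in all, crops included, and the job is handed in when it is done.

Besides the shell and the picture viewer there is one more tool, called after "Request:" as name([rows], argument=value, ...), one row to a line, values as JSON. play_rows: Moves the arm, as the interface text tells. Its arguments: {"type":"object","properties":{"motion":{"type":"array"},"fingers":{"type":"number"}},"required":["motion"]}

```bash
mkdir -p pics; cat > h.py <<'E'
import numpy as np, cv2
from plant import ctrl, cams, workorder
def ray(cal,u,v):
    f=240/np.tan(np.radians(cal["vertical_fov"])/2)
    d=np.array([(u-cal["cx"])/f,(v-cal["cy"])/f]); x=d.copy()
    for _ in range(30): x=d/(1+cal["k1"]*(x@x))
    R=np.array(cal["rotation"]); return np.array(cal["position"]),R@np.array([x[0],-x[1],-1])
def onz(cal,u,v,z):
    p,d=ray(cal,u,v); return p+d*(z-p[2])/d[2]
def proj(cal,P):
    f=240/np.tan(np.radians(cal["vertical_fov"])/2)
    c=np.array(cal["rotation"]).T@(np.array(P)-cal["position"]); s=np.array([c[0],-c[1]])/-c[2]
    s=s*(1+cal["k1"]*(s@s)); return s[0]*f+cal["cx"],s[1]*f+cal["cy"]
E
python3 - <<'E'
from h import *
print(ctrl.get_obs())
for n in("scene","top","wrist"):
    print(n,cams.get_calibration(n)); cv2.imwrite(f"pics/{n}0.png",cams.snapshot(n))
E
```

```text
{'clock': 0.0, 'joint_pos': array([-5.52844394e+01,  2.05901479e+01,  6.32526905e-01, -2.13763460e-02,
       -7.01366846e+01, -1.65064995e+01]), 'qvel': array([0.1674117 , 0.01570206, 0.02995529, 0.02541247, 0.04409087,
       0.0736308 ]), 'tau': array([-1.44930429e-03, -5.82712913e+01,  2.93066275e+01,  6.99723288e+00,
        7.10776090e-03, -1.41165874e-04]), 'tool_pos': array([ 0.21073931, -0.64072175,  0.22562381]), 'orientation': array([ 1.79903871e+02, -7.53031918e-03, -1.61798212e+02]), 'force': array([-0.47462467, -1.00477173,  0.43267283]), 'moment': array([ 0.03348305,  0.00427872, -0.02364509]), 'gripper_force': 0.0, 'opening': 0.08756447679332675}
scene {'vertical_fov': 54.20682939926508, 'cx': 328.834205668066, 'cy': 247.80769823986483, 'k1': -0.05349352136414232, 'position': array([1.09061932, 0.53986246, 0.86925214]), 'rotation': array([ 44.90867877,   0.53590218, 131.27287279])}
top {'vertical_fov': 57.74542776060784, 'cx': 314.7428681546066, 'cy': 237.85046599745118, 'k1': -0.07989601769481898, 'position': array([0.46799198, 0.01583429, 1.1634696 ]), 'rotation': array([  3.93905373,  -1.46949658, -89.96661793])}
wrist {'vertical_fov': 60.65465282041916, 'cx': 320.2371295658867, 'cy': 238.5450780362026, 'k1': -0.09536584847906897, 'position': array([ 0.13765644, -0.66578297,  0.38366928]), 'rotation': array([-1.66686590e+01, -5.01975894e-02,  1.08238960e+02])}
```

```bash
python3 - <<'E'
s=open('h.py').read().replace('np.array(cal["rotation"])','Rm(cal["rotation"])').replace('def ray','''from scipy.spatial.transform import Rotation as Ro
def Rm(r): return Ro.from_euler("xyz",r,degrees=True).as_matrix()
def ray''',1)
open('h.py','w').write(s)
E
```

```text
(no output)
```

View pics/top0.png

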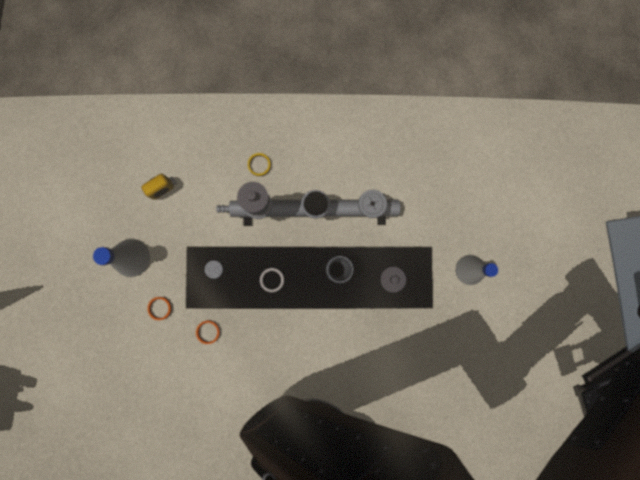

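View pics/scene0.png

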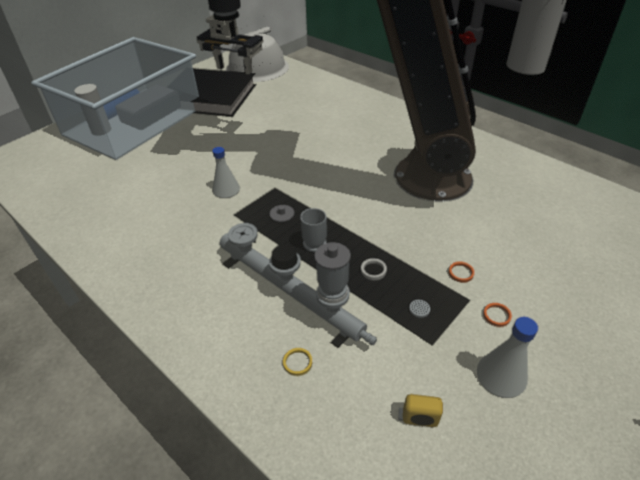

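```bash
python3 - <<'E'
from h import *
t=cams.get_calibration("top");s=cams.get_calibration("scene")
for n,a,b,z in[("disc",(213.5,269),(420,307.5),.013),("ring",(271.5,280),(373.5,267.5),.016),("funnelrim",(339.5,268.5),(314,214),.104),("lidknob",(394,279),(282,209),.035),("holder",(373,204),(243,232),.114),("plug",(315.5,203),(286,252),.140),("knobtower",(253,197),(334,250),.246),("flaskb",(490,270),(219,152),.14),("flaska",(102,256),(525,325),.175),("tape",(156,184),(423,402),.066)]:
    print(n,onz(t,*a,z).round(4),onz(s,*b,z).round(4))
E
```

```text
disc [0.4644 0.2531 0.013 ] [0.4632 0.2561 0.013 ]
ring [0.4359 0.0999 0.016 ] [0.4363 0.1014 0.016 ]
funnelrim [ 0.4663 -0.0716  0.104 ] [ 0.4569 -0.0749  0.104 ]
lidknob [ 0.4388 -0.2196  0.035 ] [ 0.4416 -0.2112  0.035 ]
holder [ 0.6236 -0.1534  0.114 ] [ 0.6222 -0.1506  0.114 ]
plug [ 0.6214 -0.0121  0.14  ] [ 0.6194 -0.0071  0.14  ]
knobtower [0.6179 0.1236 0.246 ] [0.6256 0.1368 0.246 ]
flaskb [ 0.462  -0.4318  0.14  ] [ 0.4652 -0.4254  0.14  ]
flaska [0.4933 0.4773 0.175 ] [0.4915 0.4764 0.175 ]
tape [0.6807 0.3939 0.066 ] [0.6806 0.3992 0.066 ]
```

Request:
play_rows([
  {"rz": 0.91},
  {"rz": 0.91},
  {"rz": 0.91},
  {"rz": 0.91},
  {"rz": 0.91},
], fingers=1)

```text
$.motion[0]: bad value
```

Request:
play_rows([
  {"x": -0.82, "y": 0.98},
  {"x": -0.82, "y": 0.98},
  {"x": -0.82, "y": 0.98},
  {"x": -0.82, "y": 0.98},
  {"x": -0.82, "y": 0.98},
  {"x": -0.82, "y": 0.98},
  {"x": -0.82, "y": 0.98},
  {"x": -0.82, "y": 0.98},
  {"x": -0.82, "y": 0.98},
  {"x": -0.82, "y": 0.98},
  {"x": -0.82, "y": 0.98},
  {"x": -0.82, "y": 0.98},
  {"x": -0.82, "y": 0.98},
  {"x": -0.82, "y": 0.98},
  {"x": -0.82, "y": 0.98},
  {"x": -0.82, "y": 0.98},
  {"x": -0.82, "y": 0.98},
  {"x": -0.82, "y": 0.98},
  {"x": -0.82, "y": 0.98},
  {"x": -0.82, "y": 0.98},
])

```text
$.motion[0]: bad value
```

Request:
play_rows([
  {},
  {},
  {},
])

```text
$.motion[0]: bad value
```

```bash
cat >> h.py <<'E'
def snap(n):
    o=ctrl.get_obs(); c=cams.get_calibration("wrist"); im=cams.snapshot("wrist"); cv2.imwrite(f"pics/{n}.png",im)
    np.save(f"pics/{n}.npy",{"cal":c,"obs":o},allow_pickle=True); print(o["tool_pos"].round(4),o["orientation"].round(2),round(o["clock"],2),o["force"].round(1)); return im,c
E
python3 -c "
from h import *
im,c=snap('hold1');print(proj(c,[.623,-.152,.114]),c)"
```

```text
[ 0.2108 -0.6409  0.2259] [ 1.7993e+02 -1.0000e-02 -1.6180e+02] 0.15 [-0.8 -0.2  0.5]
(np.float64(575.5339940722936), np.float64(632.3758234341669)) {'vertical_fov': 60.65465282041916, 'cx': 320.2371295658867, 'cy': 238.5450780362026, 'k1': -0.09536584847906897, 'position': array([ 0.13766561, -0.66581866,  0.38379101]), 'rotation': array([-1.66690440e+01, -3.75885073e-02,  1.08240128e+02])}
```

View pics/hold1.png

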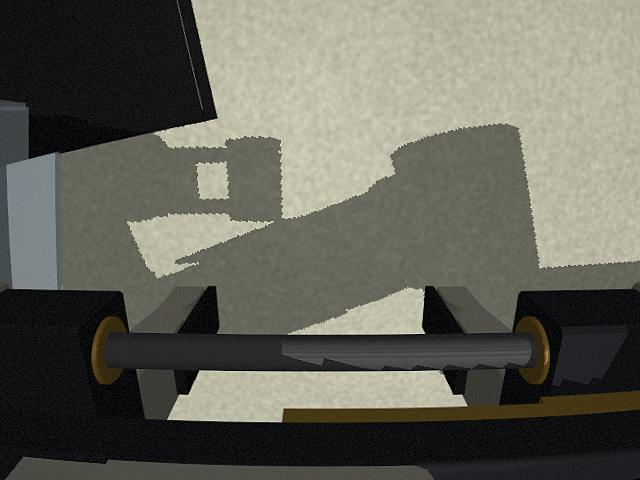

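Request:
play_rows([
  {"x": 0, "y": 0, "z": 0, "rx": 0, "ry": 0, "rz": 0.91},
  {"x": 0, "y": 0, "z": 0, "rx": 0, "ry": 0, "rz": 0.91},
  {"x": 0, "y": 0, "z": 0, "rx": 0, "ry": 0, "rz": 0.91},
  {"x": 0, "y": 0, "z": 0, "rx": 0, "ry": 0, "rz": 0.91},
  {"x": 0, "y": 0, "z": 0, "rx": 0, "ry": 0, "rz": 0.91},
], fingers=1)

```text
clock: 0.82
tool_pos: [0.2109, -0.6411, 0.2263]
orientation: [180.0, -0.0, 179.9]
force: [0.9, 1.0, -1.1]
opening: 0.0878
gripper_force: 0.0
```

Request:
play_rows([
  {"x": -0.92, "y": 0.98, "z": 0, "rx": 0, "ry": 0, "rz": 0},
  {"x": -0.92, "y": 0.98, "z": 0, "rx": 0, "ry": 0, "rz": 0},
  {"x": -0.92, "y": 0.98, "z": 0, "rx": 0, "ry": 0, "rz": 0},
  {"x": -0.92, "y": 0.98, "z": 0, "rx": 0, "ry": 0, "rz": 0},
  {"x": -0.92, "y": 0.98, "z": 0, "rx": 0, "ry": 0, "rz": 0},
  {"x": -0.92, "y": 0.98, "z": 0, "rx": 0, "ry": 0, "rz": 0},
  {"x": -0.92, "y": 0.98, "z": 0, "rx": 0, "ry": 0, "rz": 0},
  {"x": -0.92, "y": 0.98, "z": 0, "rx": 0, "ry": 0, "rz": 0},
  {"x": -0.92, "y": 0.98, "z": 0, "rx": 0, "ry": 0, "rz": 0},
  {"x": -0.92, "y": 0.98, "z": 0, "rx": 0, "ry": 0, "rz": 0},
  {"x": -0.92, "y": 0.98, "z": 0, "rx": 0, "ry": 0, "rz": 0},
  {"x": -0.92, "y": 0.98, "z": 0, "rx": 0, "ry": 0, "rz": 0},
  {"x": -0.92, "y": 0.98, "z": 0, "rx": 0, "ry": 0, "rz": 0},
  {"x": -0.92, "y": 0.98, "z": 0, "rx": 0, "ry": 0, "rz": 0},
  {"x": -0.92, "y": 0.98, "z": 0, "rx": 0, "ry": 0, "rz": 0},
  {"x": -0.92, "y": 0.98, "z": 0, "rx": 0, "ry": 0, "rz": 0},
  {"x": -0.92, "y": 0.98, "z": 0, "rx": 0, "ry": 0, "rz": 0},
  {"x": -0.92, "y": 0.98, "z": 0, "rx": 0, "ry": 0, "rz": 0},
  {"x": -0.92, "y": 0.98, "z": 0, "rx": 0, "ry": 0, "rz": 0},
  {"x": 0, "y": 0, "z": 0, "rx": 0, "ry": 0, "rz": 0},
])

```text
clock: 3.32
tool_pos: [0.6489, -0.1739, 0.2257]
orientation: [180.0, -0.0, -179.9]
force: [-0.4, -0.6, -0.2]
opening: 0.088
gripper_force: 0.0
```

Request:
play_rows([
  {"x": -0.92, "y": 0.98, "z": 0, "rx": 0, "ry": 0, "rz": 0},
  {"x": 0, "y": 0, "z": 0, "rx": 0, "ry": 0, "rz": 0},
  {"x": 0, "y": 0, "z": 0, "rx": 0, "ry": 0, "rz": 0},
])

```text
clock: 3.7
tool_pos: [0.6702, -0.1516, 0.2264]
orientation: [-180.0, -0.0, -180.0]
force: [0.1, 1.7, 0.1]
opening: 0.0876
gripper_force: 0.0
```

```bash
python3 -c "
from h import *
im,c=snap('hold1');print(proj(c,[.623,-.152,.114]))"
```

```text
[ 0.6702 -0.1516  0.2264] [-1.8e+02 -4.0e-02 -1.8e+02] 3.7 [0.1 1.7 0.1]
(np.float64(320.5853047203739), np.float64(163.7403469280083))
```

View pics/hold1.png

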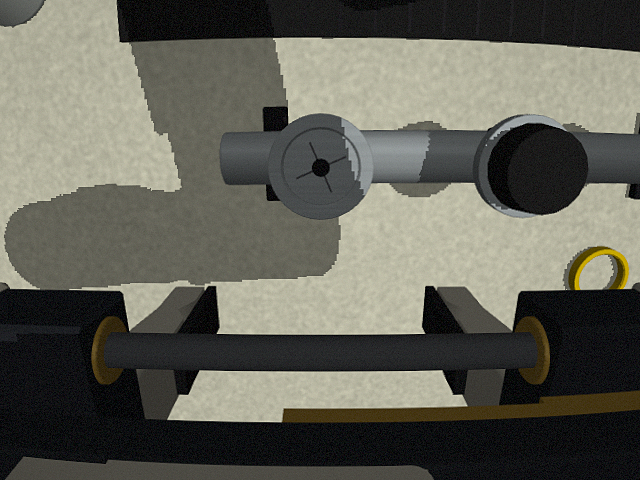

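```bash
cat >> h.py <<'E'
def blobs(im,lo,hi,roi,inv=False):
    u0,v0,u1,v1=roi; g=im[v0:v1,u0:u1]; m=cv2.inRange(g,lo,hi)
    n,l,s,c=cv2.connectedComponentsWithStats(m)
    return sorted([(int(s[i,4]),s[i,:4].tolist(),(c[i]+[u0,v0]).round(1).tolist()) for i in range(1,n)],reverse=True)[:4]
E
python3 -c "
from h import *
im=cv2.imread('pics/hold1.png');c=np.load('pics/hold1.npy',allow_pickle=True).item()['cal']
b=blobs(im,(0,0,0),(45,45,45),(295,140,345,195));print(b)
print(onz(c,*b[0][2],.111))
for p in((268,166),(373,166),(320,113),(320,219)):print(onz(c,*p,.114))
for p in((192,290),(450,290)):print(onz(c,*p,c['position'][2]-.158))"
```

```text
[(310, [2, 3, 40, 36], [319.1, 166.4]), (16, [30, 38, 7, 14], [327.9, 184.6]), (7, [43, 17, 7, 4], [341.0, 158.3])]
[ 0.62508584 -0.15298137  0.111     ]
[ 0.62442517 -0.18650113  0.114     ]
[ 0.62437332 -0.11761126  0.114     ]
[ 0.59081521 -0.15239999  0.114     ]
[ 0.66024174 -0.15236369  0.114     ]
[ 0.66322371 -0.20632966  0.22634047]
[ 0.66313054 -0.09731409  0.22634047]
```

Request:
play_rows([
  {"x": 0.9, "y": 0.95, "z": 0, "rx": 0, "ry": 0, "rz": 0},
  {"x": 0.9, "y": 0.95, "z": 0, "rx": 0, "ry": 0, "rz": 0},
  {"x": 0.9, "y": 0.95, "z": 0, "rx": 0, "ry": 0, "rz": 0},
  {"x": 0.9, "y": 0.95, "z": 0, "rx": 0, "ry": 0, "rz": 0},
  {"x": 0.9, "y": 0.95, "z": 0, "rx": 0, "ry": 0, "rz": 0},
  {"x": 0.9, "y": 0.95, "z": 0, "rx": 0, "ry": 0, "rz": 0},
  {"x": 0.9, "y": 0.95, "z": 0, "rx": 0, "ry": 0, "rz": 0},
  {"x": 0, "y": 0.95, "z": 0, "rx": 0, "ry": 0, "rz": 0},
  {"x": 0, "y": 0.95, "z": 0, "rx": 0, "ry": 0, "rz": 0},
  {"x": 0, "y": 0.95, "z": 0, "rx": 0, "ry": 0, "rz": 0},
  {"x": 0, "y": 0.95, "z": 0, "rx": 0, "ry": 0, "rz": 0},
  {"x": 0, "y": 0.95, "z": 0, "rx": 0, "ry": 0, "rz": 0},
  {"x": 0, "y": 0.95, "z": 0, "rx": 0, "ry": 0, "rz": 0},
  {"x": 0, "y": 0.95, "z": 0.7, "rx": 0, "ry": 0, "rz": 0},
  {"x": 0, "y": 0.95, "z": 0.7, "rx": 0, "ry": 0, "rz": 0},
  {"x": 0, "y": 0.95, "z": 0.7, "rx": 0, "ry": 0, "rz": 0},
  {"x": 0, "y": 0.95, "z": 0.7, "rx": 0, "ry": 0, "rz": 0},
  {"x": 0, "y": 0, "z": 0.7, "rx": 0, "ry": 0, "rz": 0},
  {"x": 0, "y": 0, "z": 0.7, "rx": 0, "ry": 0, "rz": 0},
  {"x": 0, "y": 0, "z": 0, "rx": 0, "ry": 0, "rz": 0},
])

```text
clock: 6.25
tool_pos: [0.5123, 0.2526, 0.1194]
orientation: [-179.9, -0.2, -180.0]
force: [0.4, 0.6, 0.7]
opening: 0.0874
gripper_force: 0.0
```

Request:
play_rows([
  {"x": 0, "y": 0, "z": 0, "rx": 0, "ry": 0, "rz": 0},
  {"x": 0, "y": 0, "z": 0, "rx": 0, "ry": 0, "rz": 0},
])

```text
clock: 6.5
tool_pos: [0.5137, 0.253, 0.1223]
orientation: [180.0, 0.1, -180.0]
force: [0.1, 0.0, -0.1]
opening: 0.0876
gripper_force: 0.0
```

```bash
python3 -c "
from h import *
im,c=snap('disc1');print(proj(c,[.464,.2545,.013]))
b=blobs(im,(60,60,60),(255,255,255),(200,60,440,280));print(b)
"
```

```text
[0.5137 0.253  0.1223] [ 1.7995e+02  6.0000e-02 -1.7999e+02] 6.5 [ 0.1  0.  -0.1]
(np.float64(323.3712172975938), np.float64(160.15747932815208))
[(9189, [0, 14, 240, 206], [332.5, 254.1]), (3942, [87, 63, 73, 73], [323.2, 158.9]), (2, [239, 11, 1, 2], [439.0, 71.5])]
```

View pics/disc1.png

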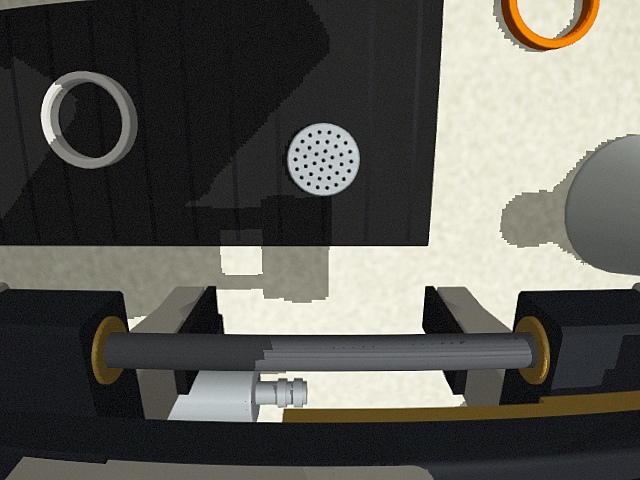

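```bash
python3 -c "
from h import *
c=np.load('pics/disc1.npy',allow_pickle=True).item()['cal']
print(onz(c,323.3,159.2,.0125),onz(c,287,159,.0125),onz(c,359.5,159,.0125),onz(c,323,123,.0125),onz(c,323,195.5,.0125))
im=cv2.imread('pics/hold1.png');c=np.load('pics/hold1.npy',allow_pickle=True).item()['cal']
b=blobs(im,(0,0,0),(25,25,25),(305,150,338,185));print(b,onz(c,*b[0][2],.111))
im=cv2.imread('pics/disc1.png');c=np.load('pics/disc1.npy',allow_pickle=True).item()['cal']
for p in((41,119),(137,119),(89,71),(89,168)):print(onz(c,*p,.016))
"
```

```text
[0.46343661 0.25445626 0.0125    ] [0.4632954  0.23099747 0.0125    ] [0.46324408 0.27785928 0.0125    ] [0.44064231 0.25420588 0.0125    ] [0.48724553 0.25432441 0.0125    ]
[(225, [7, 9, 17, 18], [320.2, 167.4])] [ 0.62574653 -0.15225216  0.111     ]
[0.43446837 0.06997333 0.016     ]
[0.43674591 0.1361274  0.016     ]
[0.4062572  0.10736178 0.016     ]
[0.46729103 0.09950528 0.016     ]
```

Request:
play_rows([
  {"x": 1, "y": 0.06, "z": 0, "rx": 0, "ry": 0, "rz": 0},
  {"x": 1, "y": 0, "z": 0, "rx": 0, "ry": 0, "rz": 0},
  {"x": 0, "y": 0, "z": 1, "rx": 0, "ry": 0, "rz": 0},
  {"x": 0, "y": 0, "z": 1, "rx": 0, "ry": 0, "rz": 0},
  {"x": 0, "y": 0, "z": 1, "rx": 0, "ry": 0, "rz": 0},
  {"x": 0, "y": 0, "z": 1, "rx": 0, "ry": 0, "rz": 0},
  {"x": 0, "y": 0, "z": 0, "rx": 0, "ry": 0, "rz": 0},
  {"x": 0, "y": 0, "z": 0, "rx": 0, "ry": 0, "rz": 0},
  {"x": 0, "y": 0, "z": 0, "rx": 0, "ry": 0, "rz": 0},
])

```text
clock: 7.68
tool_pos: [0.4639, 0.2547, 0.0228]
orientation: [179.9, 0.1, -180.0]
force: [-0.9, -0.6, -0.0]
opening: 0.0875
gripper_force: 0.0
```

```bash
python3 -c "
from h import *
im,c=snap('disc2')"
```

```text
[0.4639 0.2547 0.0228] [ 1.7991e+02  9.0000e-02 -1.7998e+02] 7.67 [-0.9 -0.6 -0. ]
```

View pics/disc2.png

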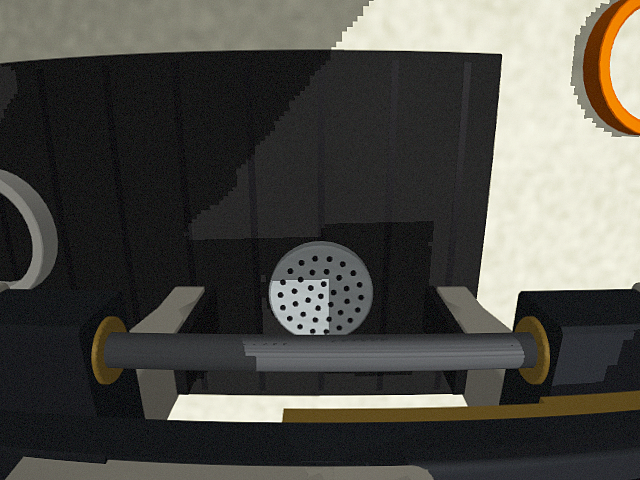

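Request:
play_rows([
  {"x": 0, "y": 0, "z": 0.57, "rx": 0, "ry": 0, "rz": 0},
  {"x": 0, "y": 0, "z": 0, "rx": 0, "ry": 0, "rz": 0},
  {"x": 0, "y": 0, "z": 0, "rx": 0, "ry": 0, "rz": 0},
])

```text
clock: 8.1
tool_pos: [0.4631, 0.2539, 0.007]
orientation: [-180.0, -0.0, -180.0]
force: [0.6, 0.1, 0.0]
opening: 0.0876
gripper_force: 0.0
```

Request:
play_rows([
  {"x": 0, "y": 0, "z": 0, "rx": 0, "ry": 0, "rz": 0},
])

```text
clock: 8.22
tool_pos: [0.4633, 0.2542, 0.0074]
orientation: [180.0, 0.0, -180.0]
force: [-0.3, -0.1, 0.3]
opening: 0.0875
gripper_force: 0.0
```

Request:
play_rows([
  {"x": 0, "y": 0, "z": 0, "rx": 0, "ry": 0, "rz": 0},
  {"x": 0, "y": 0, "z": 0, "rx": 0, "ry": 0, "rz": 0},
  {"x": 0, "y": 0, "z": 0, "rx": 0, "ry": 0, "rz": 0},
  {"x": 0, "y": 0, "z": 0, "rx": 0, "ry": 0, "rz": 0},
  {"x": 0, "y": 0, "z": 0, "rx": 0, "ry": 0, "rz": 0},
  {"x": 0, "y": 0, "z": 0, "rx": 0, "ry": 0, "rz": 0},
  {"x": 0, "y": 0, "z": 0, "rx": 0, "ry": 0, "rz": 0},
  {"x": 0, "y": 0, "z": 0, "rx": 0, "ry": 0, "rz": 0},
], fingers=-1)

```text
clock: 9.22
tool_pos: [0.4633, 0.2541, 0.0073]
orientation: [180.0, 0.0, -180.0]
force: [0.2, 1.0, 0.1]
opening: 0.0455
gripper_force: 30.0
```

Request:
play_rows([
  {"x": 0, "y": 0, "z": 0, "rx": 0, "ry": 0, "rz": 0},
  {"x": 0, "y": 0, "z": 0, "rx": 0, "ry": 0, "rz": 0},
  {"x": 0, "y": 0, "z": -0.07, "rx": 0, "ry": 0, "rz": 0},
  {"x": 0, "y": 0, "z": 0, "rx": 0, "ry": 0, "rz": 0},
], fingers=0.3)

```text
clock: 9.72
tool_pos: [0.4633, 0.2542, 0.0092]
orientation: [180.0, 0.0, -180.0]
force: [0.0, 0.7, 0.5]
opening: 0.0568
gripper_force: 0.0
```

Request:
play_rows([
  {"x": 0, "y": 0, "z": 0, "rx": 0, "ry": 0, "rz": 0},
  {"x": 0, "y": 0, "z": 0, "rx": 0, "ry": 0, "rz": 0},
  {"x": 0, "y": 0, "z": 0, "rx": 0, "ry": 0, "rz": 0},
  {"x": 0, "y": 0, "z": 0, "rx": 0, "ry": 0, "rz": 0},
], fingers=-1)

```text
clock: 10.22
tool_pos: [0.4633, 0.2541, 0.0091]
orientation: [180.0, 0.0, -180.0]
force: [-0.8, 0.9, 0.8]
opening: 0.0451
gripper_force: 30.0
```

Request:
play_rows([
  {"x": 0, "y": 0, "z": -0.5, "rx": 0, "ry": 0, "rz": 0},
  {"x": 0, "y": 0, "z": -1, "rx": 0, "ry": 0, "rz": 0},
  {"x": 0, "y": 0, "z": -1, "rx": 0, "ry": 0, "rz": 0},
  {"x": 0, "y": -0.956, "z": -1, "rx": 0, "ry": 0, "rz": 0},
  {"x": 0, "y": -0.956, "z": -1, "rx": 0, "ry": 0, "rz": 0},
  {"x": 0, "y": -0.956, "z": -1, "rx": 0, "ry": 0, "rz": 0},
  {"x": 0, "y": -0.956, "z": -1, "rx": 0, "ry": 0, "rz": 0},
  {"x": 0, "y": -0.956, "z": -1, "rx": 0, "ry": 0, "rz": 0},
  {"x": 0, "y": -0.956, "z": 0, "rx": 0, "ry": 0, "rz": 0},
  {"x": 0, "y": -0.956, "z": 0, "rx": 0, "ry": 0, "rz": 0},
  {"x": 0, "y": -0.956, "z": 0, "rx": 0, "ry": 0, "rz": 0},
  {"x": 0, "y": -0.956, "z": 0, "rx": 0, "ry": 0, "rz": 0},
  {"x": 0, "y": -0.956, "z": 0, "rx": 0, "ry": 0, "rz": 0},
])

```text
clock: 11.85
tool_pos: [0.463, 0.0142, 0.1974]
orientation: [180.0, 0.0, -180.0]
force: [0.6, 0.2, -0.8]
opening: 0.0451
gripper_force: 30.0
```

Request:
play_rows([
  {"x": -0.926, "y": -0.956, "z": 0, "rx": 0, "ry": 0, "rz": 0},
  {"x": -0.926, "y": -0.956, "z": 0, "rx": 0, "ry": 0, "rz": 0},
  {"x": -0.926, "y": -0.956, "z": 0, "rx": 0, "ry": 0, "rz": 0},
  {"x": -0.926, "y": -0.956, "z": 0, "rx": 0, "ry": 0, "rz": 0},
  {"x": -0.926, "y": -0.956, "z": 0, "rx": 0, "ry": 0, "rz": 0},
  {"x": -0.926, "y": -0.956, "z": 0, "rx": 0, "ry": 0, "rz": 0},
  {"x": -0.926, "y": -0.956, "z": 0, "rx": 0, "ry": 0, "rz": 0},
  {"x": 0, "y": 0, "z": 1, "rx": 0, "ry": 0, "rz": 0},
  {"x": 0, "y": 0, "z": 1, "rx": 0, "ry": 0, "rz": 0},
  {"x": 0, "y": 0, "z": 0, "rx": 0, "ry": 0, "rz": 0},
  {"x": 0, "y": 0, "z": 0, "rx": 0, "ry": 0, "rz": 0},
  {"x": 0, "y": 0, "z": 0, "rx": 0, "ry": 0, "rz": 0},
])

```text
clock: 13.35
tool_pos: [0.6261, -0.1521, 0.1482]
orientation: [-180.0, 0.1, -180.0]
force: [0.0, -0.0, -1.4]
opening: 0.0452
gripper_force: 30.0
```

```bash
python3 -c "
from h import *
im,c=snap('disc3');o=ctrl.get_obs();print(proj(c,[.6257,-.1523,.111]), proj(c,o['tool_pos']+[0.0003,0,.004]),o['opening'])
cv2.imwrite('pics/disc3c.png',cv2.resize(im[200:420,160:480],None,fx=2,fy=2))"
```

```text
[ 0.6261 -0.1521  0.1482] [-1.7999e+02  1.3000e-01 -1.7997e+02] 13.35 [ 0.  -0.  -1.4]
(np.float64(320.99821637968193), np.float64(272.56787791139845)) (np.float64(321.59013053712664), np.float64(310.1719452986323)) 0.0446720746844809
```

View pics/disc3c.png

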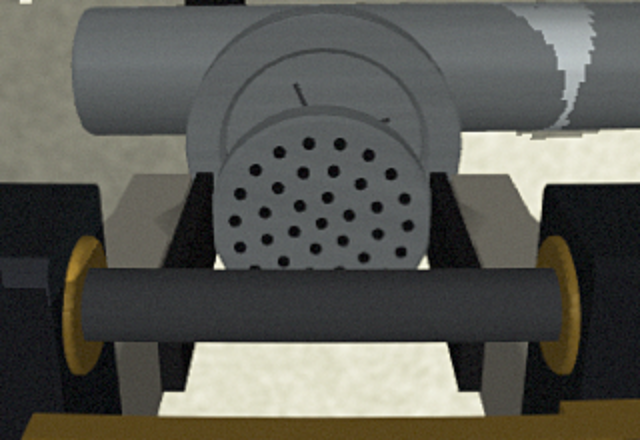

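Request:
play_rows([
  {"x": 0, "y": 0.012, "z": 0.5, "rx": 0, "ry": 0, "rz": 0},
  {"x": 0, "y": 0, "z": 0.4, "rx": 0, "ry": 0, "rz": 0},
  {"x": 0, "y": 0, "z": 0.2, "rx": 0, "ry": 0, "rz": 0},
  {"x": 0, "y": 0, "z": 0, "rx": 0, "ry": 0, "rz": 0},
  {"x": 0, "y": 0, "z": 0, "rx": 0, "ry": 0, "rz": 0},
])

```text
clock: 14.02
tool_pos: [0.6256, -0.1519, 0.1192]
orientation: [-180.0, 0.0, -180.0]
force: [-0.6, 0.0, -1.3]
opening: 0.0448
gripper_force: 30.0
```

Request:
play_rows([
  {"x": 0, "y": 0, "z": 0.06, "rx": 0, "ry": 0, "rz": 0},
  {"x": 0, "y": 0, "z": 0.06, "rx": 0, "ry": 0, "rz": 0},
  {"x": 0, "y": 0, "z": 0, "rx": 0, "ry": 0, "rz": 0},
])

```text
clock: 14.4
tool_pos: [0.6254, -0.1519, 0.1161]
orientation: [180.0, 0.0, -180.0]
force: [0.9, 0.7, -0.7]
opening: 0.0449
gripper_force: 30.0
```

Request:
play_rows([
  {"x": 0, "y": 0, "z": 0.02, "rx": 0, "ry": 0, "rz": 0},
  {"x": 0, "y": 0, "z": 0, "rx": 0, "ry": 0, "rz": 0},
])

```text
clock: 14.65
tool_pos: [0.6254, -0.1519, 0.116]
orientation: [-180.0, 0.0, -180.0]
force: [-1.3, 1.3, 4.3]
opening: 0.045
gripper_force: 30.0
```

Request:
play_rows([
  {"x": 0, "y": 0, "z": 0.02, "rx": 0, "ry": 0, "rz": 0},
  {"x": 0, "y": 0, "z": 0, "rx": 0, "ry": 0, "rz": 0},
])

```text
clock: 14.9
tool_pos: [0.6255, -0.1519, 0.116]
orientation: [-180.0, 0.0, -180.0]
force: [-3.4, 2.1, 8.4]
opening: 0.0448
gripper_force: 30.0
```

Request:
play_rows([
  {"x": 0, "y": 0, "z": 0, "rx": 0, "ry": 0, "rz": 0},
  {"x": 0, "y": 0, "z": 0, "rx": 0, "ry": 0, "rz": 0},
  {"x": 0, "y": 0, "z": 0, "rx": 0, "ry": 0, "rz": 0},
  {"x": 0, "y": 0, "z": -0.3, "rx": 0, "ry": 0, "rz": 0},
  {"x": 0, "y": 0, "z": -0.8, "rx": 0, "ry": 0, "rz": 0},
  {"x": -0.8, "y": 0, "z": -0.9, "rx": 0, "ry": 0, "rz": 0},
  {"x": -0.8, "y": 0, "z": -1, "rx": 0, "ry": 0, "rz": 0},
  {"x": 0, "y": 0, "z": 0, "rx": 0, "ry": 0, "rz": 0},
  {"x": 0, "y": 0, "z": 0, "rx": 0, "ry": 0, "rz": 0},
], fingers=0.4)

```text
clock: 16.02
tool_pos: [0.6648, -0.1518, 0.1896]
orientation: [180.0, -0.0, 180.0]
force: [0.4, -0.1, 0.7]
opening: 0.0614
gripper_force: 0.0
```

```bash
python3 -c "
from h import *
im,c=snap('disc4');print(proj(c,[.6257,-.1521,.120]))
cv2.imwrite('pics/disc4c.png',cv2.resize(im[120:290,200:440],None,fx=3,fy=3))"
```

```text
[ 0.6648 -0.1518  0.1896] [ 1.7998e+02 -4.0000e-02  1.8000e+02] 16.02 [ 0.4 -0.1  0.7]
(np.float64(320.6661548696262), np.float64(186.78667018960437))
```

View pics/disc4c.png

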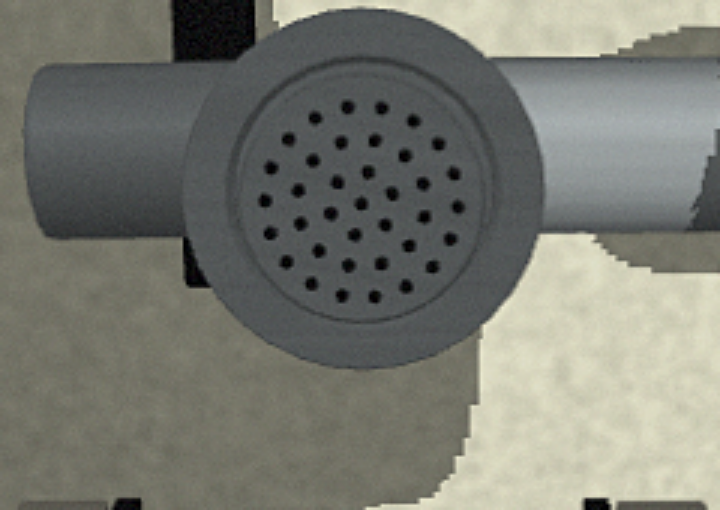

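Request:
play_rows([
  {"x": 0.9, "y": 0.92, "z": 0, "rx": 0, "ry": 0, "rz": 0},
  {"x": 0.9, "y": 0.92, "z": 0, "rx": 0, "ry": 0, "rz": 0},
  {"x": 0.9, "y": 0.92, "z": 0, "rx": 0, "ry": 0, "rz": 0},
  {"x": 0.9, "y": 0.92, "z": 0, "rx": 0, "ry": 0, "rz": 0},
  {"x": 0.9, "y": 0.92, "z": 0, "rx": 0, "ry": 0, "rz": 0},
  {"x": 0.9, "y": 0.92, "z": 0, "rx": 0, "ry": 0, "rz": 0},
  {"x": 0.9, "y": 0.92, "z": 0, "rx": 0, "ry": 0, "rz": 0},
  {"x": 0.9, "y": 0.92, "z": 0, "rx": 0, "ry": 0, "rz": 0},
  {"x": 0, "y": 0.92, "z": 0, "rx": 0, "ry": 0, "rz": 0},
  {"x": 0, "y": 0.92, "z": 0, "rx": 0, "ry": 0, "rz": 0},
  {"x": 0, "y": 0.92, "z": 0.8, "rx": 0, "ry": 0, "rz": 0},
  {"x": 0, "y": 0, "z": 1, "rx": 0, "ry": 0, "rz": 0},
  {"x": 0, "y": 0, "z": 1, "rx": 0, "ry": 0, "rz": 0},
  {"x": 0, "y": 0, "z": 0, "rx": 0, "ry": 0, "rz": 0},
  {"x": 0, "y": 0, "z": 0, "rx": 0, "ry": 0, "rz": 0},
  {"x": 0, "y": 0, "z": 0, "rx": 0, "ry": 0, "rz": 0},
], fingers=1)

```text
clock: 18.08
tool_pos: [0.4859, 0.1013, 0.1211]
orientation: [180.0, 0.1, -180.0]
force: [-0.2, -0.2, -1.0]
opening: 0.0877
gripper_force: 0.0
```

```bash
python3 -c "
from h import *
im,c=snap('ring1');print(proj(c,[.4365,.102,.016]))
b=blobs(im,(75,75,75),(255,255,255),(200,60,440,240));print(b)
d=np.load('pics/disc4.npy',allow_pickle=True).item()['cal'];print(onz(d,320.4,187.6,.12))
cv2.imwrite('pics/ring1c.png',cv2.resize(im[50:290,160:480],None,fx=2,fy=2))"
```

```text
[0.4859 0.1013 0.1211] [ 1.7995e+02  9.0000e-02 -1.7999e+02] 18.07 [-0.2 -0.2 -1. ]
(np.float64(322.2281388831546), np.float64(161.24495512068677))
[(2944, [72, 51, 97, 98], [319.9, 161.3])]
[ 0.62615885 -0.15224844  0.12      ]
```

View pics/ring1c.png

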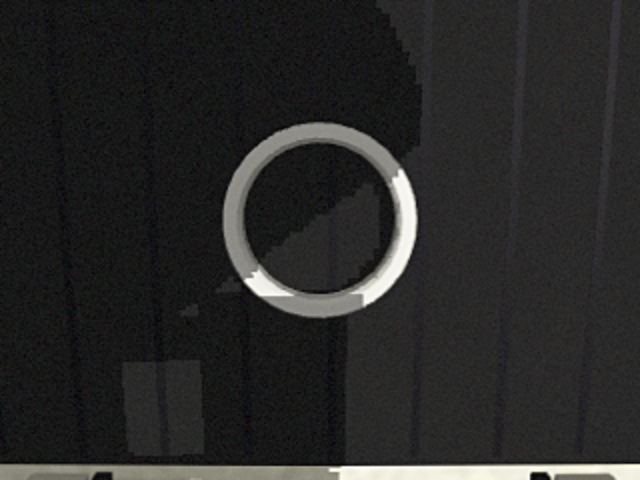

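```bash
python3 -c "
from h import *
c=np.load('pics/ring1.npy',allow_pickle=True).item()['cal']
for p in((272,160),(369,160),(320,111),(320,209)):print(onz(c,*p,.016).round(4))"
```

```text
[0.4357 0.0701 0.016 ]
[0.4356 0.1317 0.016 ]
[0.4056 0.1006 0.016 ]
[0.4676 0.1006 0.016 ]
```

Request:
play_rows([
  {"x": 0.985, "y": -0.016, "z": 0, "rx": 0, "ry": 0, "rz": 0},
  {"x": 0.985, "y": 0, "z": 0.46, "rx": 0, "ry": 0, "rz": 0},
  {"x": 0, "y": 0, "z": 1, "rx": 0, "ry": 0, "rz": 0},
  {"x": 0, "y": 0, "z": 1, "rx": 0, "ry": 0, "rz": 0},
  {"x": 0, "y": 0, "z": 1, "rx": 0, "ry": 0, "rz": 0},
  {"x": 0, "y": 0, "z": 0.6, "rx": 0, "ry": 0, "rz": 0},
  {"x": 0, "y": 0, "z": 0.4, "rx": 0, "ry": 0, "rz": 0},
  {"x": 0, "y": 0, "z": 0, "rx": 0, "ry": 0, "rz": 0},
  {"x": 0, "y": 0, "z": 0, "rx": 0, "ry": 0, "rz": 0},
])

```text
clock: 19.25
tool_pos: [0.4365, 0.101, 0.0092]
orientation: [180.0, 0.0, -180.0]
force: [0.2, 0.2, 1.3]
opening: 0.0876
gripper_force: 0.0
```

Request:
play_rows([
  {"x": 0, "y": 0, "z": 0, "rx": 0, "ry": 0, "rz": 0},
  {"x": 0, "y": 0, "z": 0, "rx": 0, "ry": 0, "rz": 0},
  {"x": 0, "y": 0, "z": 0, "rx": 0, "ry": 0, "rz": 0},
  {"x": 0, "y": 0, "z": 0, "rx": 0, "ry": 0, "rz": 0},
  {"x": 0, "y": 0, "z": 0, "rx": 0, "ry": 0, "rz": 0},
  {"x": 0, "y": 0, "z": 0, "rx": 0, "ry": 0, "rz": 0},
], fingers=-1)

```text
clock: 20.0
tool_pos: [0.4362, 0.1008, 0.0087]
orientation: [180.0, 0.0, -180.0]
force: [-0.8, 0.8, 5.3]
opening: 0.0597
gripper_force: 30.0
```

Request:
play_rows([
  {"x": 0, "y": 0, "z": -0.5, "rx": 0, "ry": 0, "rz": 0},
  {"x": 0, "y": 0, "z": -1, "rx": 0, "ry": 0, "rz": 0},
  {"x": 0, "y": 0, "z": -1, "rx": 0, "ry": 0, "rz": 0},
  {"x": 0, "y": 0, "z": -1, "rx": 0, "ry": 0, "rz": 0},
  {"x": 0, "y": 0, "z": -1, "rx": 0, "ry": 0, "rz": 0},
  {"x": 0, "y": 0, "z": -1, "rx": 0, "ry": 0, "rz": 0},
  {"x": 0, "y": -0.919, "z": -1, "rx": 0, "ry": 0, "rz": 0},
  {"x": 0, "y": -0.919, "z": -1, "rx": 0, "ry": 0, "rz": 0},
  {"x": 0, "y": -0.919, "z": 0, "rx": 0, "ry": 0, "rz": 0},
  {"x": -0.946, "y": -0.919, "z": 0, "rx": 0, "ry": 0, "rz": 0},
  {"x": -0.946, "y": -0.919, "z": 0, "rx": 0, "ry": 0, "rz": 0},
  {"x": -0.946, "y": -0.919, "z": 0, "rx": 0, "ry": 0, "rz": 0},
  {"x": -0.946, "y": -0.919, "z": 0, "rx": 0, "ry": 0, "rz": 0},
  {"x": -0.946, "y": -0.919, "z": 0, "rx": 0, "ry": 0, "rz": 0},
  {"x": -0.946, "y": -0.919, "z": 0, "rx": 0, "ry": 0, "rz": 0},
  {"x": -0.946, "y": -0.919, "z": 0, "rx": 0, "ry": 0, "rz": 0},
  {"x": -0.946, "y": -0.919, "z": 0, "rx": 0, "ry": 0, "rz": 0},
  {"x": 0, "y": 0, "z": 1, "rx": 0, "ry": 0, "rz": 0},
  {"x": 0, "y": 0, "z": 1, "rx": 0, "ry": 0, "rz": 0},
  {"x": 0, "y": 0, "z": 0, "rx": 0, "ry": 0, "rz": 0},
])

```text
clock: 22.5
tool_pos: [0.6237, -0.1521, 0.1445]
orientation: [180.0, -0.2, 180.0]
force: [0.2, 0.0, 0.5]
opening: 0.06
gripper_force: 30.0
```

Request:
play_rows([
  {"x": 0, "y": 0, "z": 0, "rx": 0, "ry": 0, "rz": 0},
  {"x": 0, "y": 0, "z": 0, "rx": 0, "ry": 0, "rz": 0},
])

```text
clock: 22.75
tool_pos: [0.626, -0.1519, 0.1477]
orientation: [-180.0, 0.1, -180.0]
force: [1.1, -0.2, -0.0]
opening: 0.06
gripper_force: 30.0
```

```bash
python3 -c "
from h import *
im,c=snap('ring2');o=ctrl.get_obs();print(o['tool_pos'],o['opening'])
cv2.imwrite('pics/ring2c.png',cv2.resize(im[200:420,160:480],None,fx=2,fy=2))"
```

```text
[ 0.626  -0.1519  0.1477] [-1.7999e+02  1.3000e-01 -1.7997e+02] 22.75 [ 1.1 -0.2 -0. ]
[ 0.62591811 -0.15191777  0.14748484] 0.060450665794965504
```

View pics/ring2c.png

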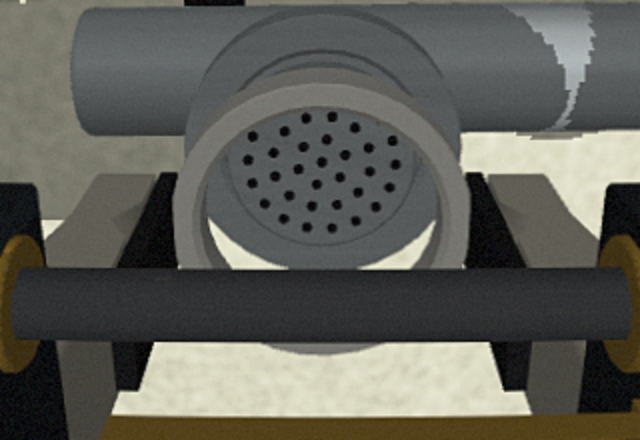

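Request:
play_rows([
  {"x": 0, "y": 0, "z": 0.5, "rx": 0, "ry": 0, "rz": 0},
  {"x": 0, "y": 0, "z": 0.28, "rx": 0, "ry": 0, "rz": 0},
  {"x": 0, "y": 0, "z": 0, "rx": 0, "ry": 0, "rz": 0},
  {"x": 0, "y": 0, "z": 0.06, "rx": 0, "ry": 0, "rz": 0},
  {"x": 0, "y": 0, "z": 0.06, "rx": 0, "ry": 0, "rz": 0},
  {"x": 0, "y": 0, "z": 0, "rx": 0, "ry": 0, "rz": 0},
  {"x": 0, "y": 0, "z": 0, "rx": 0, "ry": 0, "rz": 0},
])

```text
clock: 23.68
tool_pos: [0.6254, -0.152, 0.1237]
orientation: [-180.0, 0.0, -180.0]
force: [-1.1, -0.3, -0.9]
opening: 0.0598
gripper_force: 30.0
```

Request:
play_rows([
  {"x": 0, "y": 0, "z": 0.06, "rx": 0, "ry": 0, "rz": 0},
  {"x": 0, "y": 0, "z": 0.06, "rx": 0, "ry": 0, "rz": 0},
  {"x": 0, "y": 0, "z": 0, "rx": 0, "ry": 0, "rz": 0},
])

```text
clock: 24.05
tool_pos: [0.6252, -0.152, 0.1203]
orientation: [180.0, -0.0, -180.0]
force: [-0.0, -0.0, 0.4]
opening: 0.06
gripper_force: 30.0
```

Request:
play_rows([
  {"x": 0, "y": 0, "z": 0.05, "rx": 0, "ry": 0, "rz": 0},
  {"x": 0, "y": 0, "z": 0, "rx": 0, "ry": 0, "rz": 0},
])

```text
clock: 24.3
tool_pos: [0.6253, -0.152, 0.1192]
orientation: [180.0, -0.0, -180.0]
force: [0.5, -0.4, 0.0]
opening: 0.0601
gripper_force: 30.0
```

Request:
play_rows([
  {"x": 0, "y": 0, "z": 0.03, "rx": 0, "ry": 0, "rz": 0},
  {"x": 0, "y": 0, "z": 0, "rx": 0, "ry": 0, "rz": 0},
])

```text
clock: 24.55
tool_pos: [0.6254, -0.152, 0.1188]
orientation: [-180.0, 0.0, -180.0]
force: [-1.4, 0.4, 1.7]
opening: 0.0602
gripper_force: 30.0
```

Request:
play_rows([
  {"x": 0, "y": 0, "z": 0.02, "rx": 0, "ry": 0, "rz": 0},
  {"x": 0, "y": 0, "z": 0, "rx": 0, "ry": 0, "rz": 0},
])

```text
clock: 24.8
tool_pos: [0.6254, -0.152, 0.1188]
orientation: [-180.0, 0.0, -180.0]
force: [-2.1, 1.5, 5.1]
opening: 0.0598
gripper_force: 30.0
```

Request:
play_rows([
  {"x": 0, "y": 0, "z": 0, "rx": 0, "ry": 0, "rz": 0},
  {"x": 0, "y": 0, "z": 0, "rx": 0, "ry": 0, "rz": 0},
  {"x": 0, "y": 0, "z": 0, "rx": 0, "ry": 0, "rz": 0},
  {"x": 0, "y": 0, "z": -0.3, "rx": 0, "ry": 0, "rz": 0},
  {"x": 0, "y": 0, "z": -0.8, "rx": 0, "ry": 0, "rz": 0},
  {"x": -0.8, "y": 0, "z": -0.9, "rx": 0, "ry": 0, "rz": 0},
  {"x": -0.8, "y": 0, "z": -1, "rx": 0, "ry": 0, "rz": 0},
  {"x": 0, "y": 0, "z": 0, "rx": 0, "ry": 0, "rz": 0},
  {"x": 0, "y": 0, "z": 0, "rx": 0, "ry": 0, "rz": 0},
], fingers=1)

```text
clock: 25.92
tool_pos: [0.6648, -0.1519, 0.1926]
orientation: [180.0, -0.0, 180.0]
force: [1.3, -0.5, 0.1]
opening: 0.0874
gripper_force: 0.0
```

```bash
python3 -c "
from h import *
im,c=snap('ring3');print(proj(c,[.6257,-.152,.126]))
cv2.imwrite('pics/ring3c.png',cv2.resize(im[120:290,200:440],None,fx=3,fy=3))"
```

```text
[ 0.6648 -0.1519  0.1926] [ 1.7998e+02 -4.0000e-02  1.7999e+02] 25.93 [ 1.3 -0.5  0.1]
(np.float64(321.0694724087012), np.float64(187.75935366680682))
```

View pics/ring3c.png

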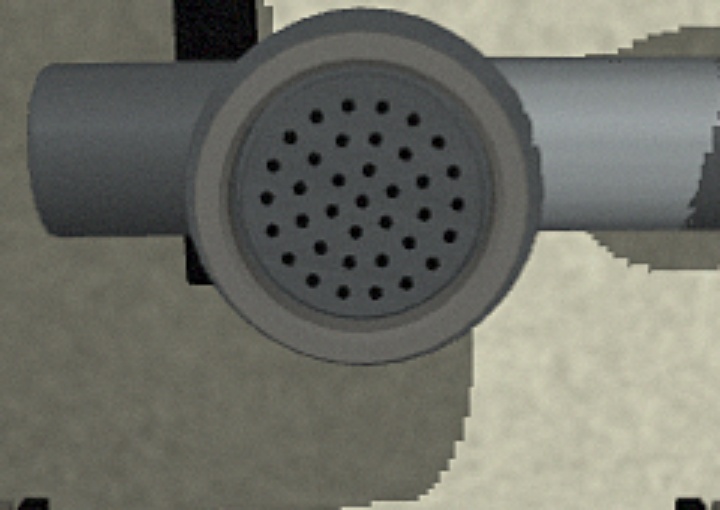

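Request:
play_rows([
  {"x": 0.868, "y": 0, "z": -0.8, "rx": 0, "ry": 0, "rz": 0},
  {"x": 0.868, "y": 0.79, "z": 0, "rx": 0, "ry": 0, "rz": 0},
  {"x": 0.868, "y": 0.79, "z": 0, "rx": 0, "ry": 0, "rz": 0},
  {"x": 0.868, "y": 0.79, "z": 0, "rx": 0, "ry": 0, "rz": 0},
  {"x": 0.868, "y": 0.79, "z": 0, "rx": 0, "ry": 0, "rz": 0},
  {"x": 0.868, "y": 0, "z": 0, "rx": 0, "ry": 0, "rz": 0},
  {"x": 0.868, "y": 0, "z": 0, "rx": 0, "ry": 0, "rz": 0},
  {"x": 0, "y": 0, "z": 0, "rx": 0, "ry": 0, "rz": 0},
  {"x": 0, "y": 0, "z": 0, "rx": 0, "ry": 0, "rz": 0},
  {"x": 0, "y": 0, "z": 0, "rx": 0, "ry": 0, "rz": 0},
])

```text
clock: 27.22
tool_pos: [0.5137, -0.0731, 0.2128]
orientation: [-180.0, -0.0, 180.0]
force: [0.3, 0.5, -0.3]
opening: 0.0879
gripper_force: 0.0
```

```bash
python3 -c "
from h import *
im,c=snap('fun1');print(proj(c,[.464,-.073,.104]))
for p in((0,-.032),(0,.032),(-.032,0),(.032,0)): print(proj(c,[.464+p[0],-.073+p[1],.104]))"
```

```text
[ 0.5137 -0.0731  0.2128] [-1.7999e+02 -2.0000e-02  1.8000e+02] 27.23 [ 0.3  0.5 -0.3]
(np.float64(321.3728268183051), np.float64(160.43643956276492))
(np.float64(271.76896362241297), np.float64(160.50684173934962))
(np.float64(370.9726857347945), np.float64(160.5867208747526))
(np.float64(321.4388618076888), np.float64(109.1228946383832))
(np.float64(321.307421738181), np.float64(208.96178617339075))
```

View pics/fun1.png

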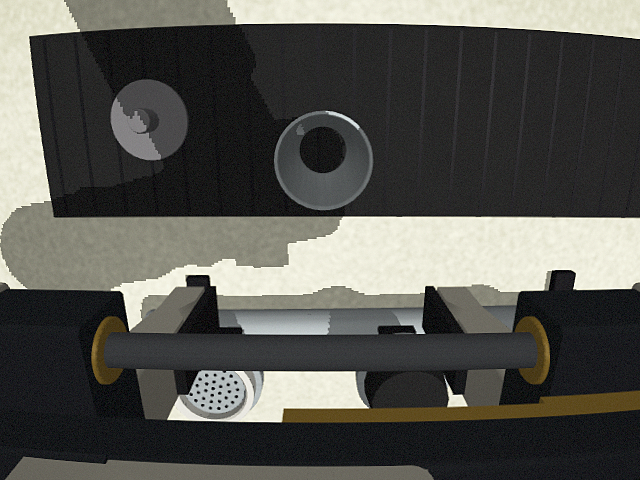

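```bash
python3 -c "
from h import *
im=cv2.imread('pics/fun1.png');c=np.load('pics/fun1.npy',allow_pickle=True).item()['cal']
b=blobs(im,(52,52,52),(255,255,255),(262,95,390,213));print(b)
for p in((275,160),(373,160),(324,110.5),(324,210)):print(onz(c,*p,.104).round(4))
for p in((110.5,120),(188.5,120),(148,79.5),(148,161)):print(onz(c,*p,.014).round(4))"
```

```text
[(6083, [12, 15, 100, 100], [323.5, 163.1])]
[ 0.4637 -0.1029  0.104 ]
[ 0.4636 -0.0397  0.104 ]
[ 0.4328 -0.0714  0.104 ]
[ 0.4967 -0.0712  0.104 ]
[ 0.4367 -0.255   0.014 ]
[ 0.4384 -0.1858  0.014 ]
[ 0.4044 -0.2183  0.014 ]
[ 0.4726 -0.2248  0.014 ]
```

Request:
play_rows([
  {"x": 0.978, "y": 0.072, "z": 0, "rx": 0, "ry": 0, "rz": 0},
  {"x": 0.978, "y": 0, "z": 0, "rx": 0, "ry": 0, "rz": 0},
  {"x": 0, "y": 0, "z": 1, "rx": 0, "ry": 0, "rz": 0},
  {"x": 0, "y": 0, "z": 1, "rx": 0, "ry": 0, "rz": 0},
  {"x": 0, "y": 0, "z": 1, "rx": 0, "ry": 0, "rz": 0},
  {"x": 0, "y": 0, "z": 1, "rx": 0, "ry": 0, "rz": 0},
  {"x": 0, "y": 0, "z": 1, "rx": 0, "ry": 0, "rz": 0},
  {"x": 0, "y": 0, "z": 0.6, "rx": 0, "ry": 0, "rz": 0},
  {"x": 0, "y": 0, "z": 0.3, "rx": 0, "ry": 0, "rz": 0},
  {"x": 0, "y": 0, "z": 0, "rx": 0, "ry": 0, "rz": 0},
  {"x": 0, "y": 0, "z": 0, "rx": 0, "ry": 0, "rz": 0},
])

```text
clock: 28.65
tool_pos: [0.465, -0.0712, 0.0661]
orientation: [180.0, 0.0, -180.0]
force: [-0.0, 0.1, -0.1]
opening: 0.0875
gripper_force: 0.0
```

Request:
play_rows([
  {"x": 0, "y": 0, "z": 0, "rx": 0, "ry": 0, "rz": 0},
  {"x": 0, "y": 0, "z": 0, "rx": 0, "ry": 0, "rz": 0},
  {"x": 0, "y": 0, "z": 0, "rx": 0, "ry": 0, "rz": 0},
  {"x": 0, "y": 0, "z": 0, "rx": 0, "ry": 0, "rz": 0},
  {"x": 0, "y": 0, "z": 0, "rx": 0, "ry": 0, "rz": 0},
  {"x": 0, "y": 0, "z": 0, "rx": 0, "ry": 0, "rz": 0},
], fingers=-1)

```text
clock: 29.4
tool_pos: [0.4647, -0.0712, 0.0658]
orientation: [-180.0, 0.0, -180.0]
force: [-0.6, 0.2, 4.6]
opening: 0.0631
gripper_force: 30.0
```

Request:
play_rows([
  {"x": 0, "y": 0, "z": -0.5, "rx": 0, "ry": 0, "rz": 0},
  {"x": 0, "y": 0, "z": -1, "rx": 0, "ry": 0, "rz": 0},
  {"x": 0, "y": 0, "z": -1, "rx": 0, "ry": 0, "rz": 0},
  {"x": 0, "y": 0, "z": -1, "rx": 0, "ry": 0, "rz": 0},
  {"x": 0, "y": 0, "z": -1, "rx": 0, "ry": 0, "rz": 0},
  {"x": 0, "y": -0.808, "z": -1, "rx": 0, "ry": 0, "rz": 0},
  {"x": -0.919, "y": -0.808, "z": -1, "rx": 0, "ry": 0, "rz": 0},
  {"x": -0.919, "y": -0.808, "z": -1, "rx": 0, "ry": 0, "rz": 0},
  {"x": -0.919, "y": -0.808, "z": 0, "rx": 0, "ry": 0, "rz": 0},
  {"x": -0.919, "y": 0, "z": 0, "rx": 0, "ry": 0, "rz": 0},
  {"x": -0.919, "y": 0, "z": 0, "rx": 0, "ry": 0, "rz": 0},
  {"x": -0.919, "y": 0, "z": 0, "rx": 0, "ry": 0, "rz": 0},
  {"x": -0.919, "y": 0, "z": 0, "rx": 0, "ry": 0, "rz": 0},
  {"x": 0, "y": 0, "z": 1, "rx": 0, "ry": 0, "rz": 0},
  {"x": 0, "y": 0, "z": 0.6, "rx": 0, "ry": 0, "rz": 0},
  {"x": 0, "y": 0, "z": 0, "rx": 0, "ry": 0, "rz": 0},
  {"x": 0, "y": 0, "z": 0, "rx": 0, "ry": 0, "rz": 0},
  {"x": 0, "y": 0, "z": 0, "rx": 0, "ry": 0, "rz": 0},
])

```text
clock: 31.65
tool_pos: [0.6257, -0.152, 0.2143]
orientation: [-180.0, 0.1, -180.0]
force: [0.6, 0.1, -2.8]
opening: 0.0631
gripper_force: 30.0
```

```bash
python3 -c "
from h import *
snap('fun2')"
```

```text
[ 0.6257 -0.152   0.2143] [-1.7999e+02  1.0000e-01 -1.7999e+02] 31.65 [ 0.6  0.1 -2.8]
```

Request:
play_rows([
  {"x": 0, "y": 0, "z": 0.5, "rx": 0, "ry": 0, "rz": 0},
  {"x": 0, "y": 0, "z": 0.4, "rx": 0, "ry": 0, "rz": 0},
  {"x": 0, "y": 0, "z": 0, "rx": 0, "ry": 0, "rz": 0},
  {"x": 0, "y": 0, "z": 0.06, "rx": 0, "ry": 0, "rz": 0},
  {"x": 0, "y": 0, "z": 0.06, "rx": 0, "ry": 0, "rz": 0},
  {"x": 0, "y": 0, "z": 0, "rx": 0, "ry": 0, "rz": 0},
  {"x": 0, "y": 0, "z": 0, "rx": 0, "ry": 0, "rz": 0},
])

```text
clock: 32.58
tool_pos: [0.6254, -0.152, 0.1877]
orientation: [180.0, 0.0, -180.0]
force: [0.2, -0.3, -2.3]
opening: 0.0631
gripper_force: 30.0
```

Request:
play_rows([
  {"x": 0, "y": 0, "z": 0.06, "rx": 0, "ry": 0, "rz": 0},
  {"x": 0, "y": 0, "z": 0.04, "rx": 0, "ry": 0, "rz": 0},
  {"x": 0, "y": 0, "z": 0, "rx": 0, "ry": 0, "rz": 0},
  {"x": 0, "y": 0, "z": 0, "rx": 0, "ry": 0, "rz": 0},
])

```text
clock: 33.08
tool_pos: [0.6254, -0.152, 0.1851]
orientation: [180.0, 0.0, -180.0]
force: [-0.5, -0.3, -3.4]
opening: 0.0631
gripper_force: 30.0
```

Request:
play_rows([
  {"x": 0, "y": 0, "z": 0.06, "rx": 0, "ry": 0, "rz": 0},
  {"x": 0, "y": 0, "z": 0.02, "rx": 0, "ry": 0, "rz": 0},
  {"x": 0, "y": 0, "z": 0, "rx": 0, "ry": 0, "rz": 0},
])

```text
clock: 33.45
tool_pos: [0.6253, -0.152, 0.183]
orientation: [-180.0, -0.0, -180.0]
force: [-0.3, 0.6, -3.1]
opening: 0.0628
gripper_force: 30.0
```

Request:
play_rows([
  {"x": 0, "y": 0, "z": 0.03, "rx": 0, "ry": 0, "rz": 0},
  {"x": 0, "y": 0, "z": 0, "rx": 0, "ry": 0, "rz": 0},
])

```text
clock: 33.7
tool_pos: [0.6255, -0.152, 0.1829]
orientation: [-180.0, 0.0, -180.0]
force: [-1.0, 0.9, 1.2]
opening: 0.063
gripper_force: 30.0
```

Request:
play_rows([
  {"x": 0, "y": 0, "z": 0.02, "rx": 0, "ry": 0, "rz": 0},
  {"x": 0, "y": 0, "z": 0, "rx": 0, "ry": 0, "rz": 0},
])

```text
clock: 33.95
tool_pos: [0.6255, -0.152, 0.1828]
orientation: [-180.0, 0.1, -180.0]
force: [-2.1, 2.2, 4.6]
opening: 0.0628
gripper_force: 30.0
```

Request:
play_rows([
  {"x": 0, "y": 0, "z": 0, "rx": 0, "ry": 0, "rz": 0},
  {"x": 0, "y": 0, "z": 0, "rx": 0, "ry": 0, "rz": 0},
  {"x": 0, "y": 0, "z": 0, "rx": 0, "ry": 0, "rz": 0},
  {"x": 0, "y": 0, "z": 0, "rx": 0, "ry": 0, "rz": 0},
  {"x": 0, "y": 0, "z": -0.4, "rx": 0, "ry": 0, "rz": 0},
  {"x": 0, "y": 0, "z": -1, "rx": 0, "ry": 0, "rz": 0},
  {"x": 0, "y": 0, "z": -1, "rx": 0, "ry": 0, "rz": 0},
  {"x": -0.8, "y": 0, "z": -1, "rx": 0, "ry": 0, "rz": 0},
  {"x": -0.8, "y": 0, "z": -1, "rx": 0, "ry": 0, "rz": 0},
  {"x": 0, "y": 0, "z": 0, "rx": 0, "ry": 0, "rz": 0},
  {"x": 0, "y": 0, "z": 0, "rx": 0, "ry": 0, "rz": 0},
  {"x": 0, "y": 0, "z": 0, "rx": 0, "ry": 0, "rz": 0},
], fingers=1)

```text
clock: 35.45
tool_pos: [0.6646, -0.152, 0.2912]
orientation: [180.0, -0.1, -180.0]
force: [-0.3, -0.1, -0.5]
opening: 0.0876
gripper_force: 0.0
```

```bash
python3 -c "
from h import *
im,c=snap('fun3');print(proj(c,[.6256,-.152,.221]))
cv2.imwrite('pics/fun3c.png',cv2.resize(im[60:290,160:480],None,fx=2,fy=2))"
```

```text
[ 0.6646 -0.152   0.2912] [ 1.7999e+02 -7.0000e-02 -1.8000e+02] 35.45 [-0.3 -0.1 -0.5]
(np.float64(321.2641719064892), np.float64(186.84040446067735))
```

View pics/fun3c.png

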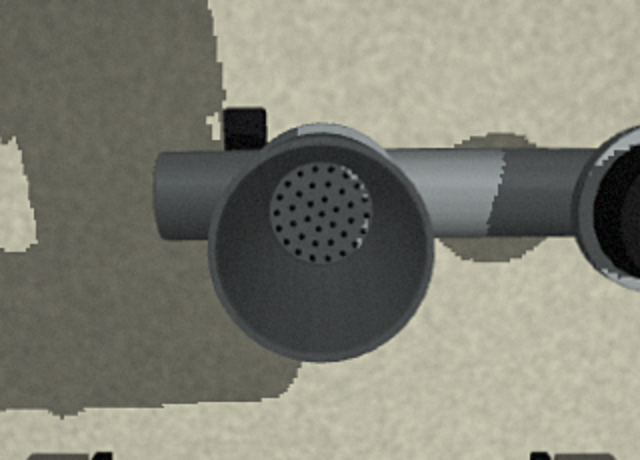

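Request:
play_rows([
  {"x": 0.88, "y": 0, "z": 0, "rx": 0, "ry": 0, "rz": 0},
  {"x": 0.88, "y": 0, "z": 0, "rx": 0, "ry": 0, "rz": 0},
  {"x": 0.88, "y": 0, "z": 0, "rx": 0, "ry": 0, "rz": 0},
  {"x": 0.88, "y": 0, "z": 0, "rx": 0, "ry": 0, "rz": 0},
  {"x": 0.88, "y": 0, "z": 0, "rx": 0, "ry": 0, "rz": 0},
  {"x": 0.88, "y": -0.915, "z": 0, "rx": 0, "ry": 0, "rz": 0},
  {"x": 0.88, "y": -0.915, "z": 0, "rx": 0, "ry": 0, "rz": 0},
  {"x": 0.88, "y": -0.915, "z": 0.5, "rx": 0, "ry": 0, "rz": 0},
  {"x": 0, "y": 0, "z": 1, "rx": 0, "ry": 0, "rz": 0},
  {"x": 0, "y": 0, "z": 1, "rx": 0, "ry": 0, "rz": 0},
  {"x": 0, "y": 0, "z": 1, "rx": 0, "ry": 0, "rz": 0},
  {"x": 0, "y": 0, "z": 1, "rx": 0, "ry": 0, "rz": 0},
  {"x": 0, "y": 0, "z": 1, "rx": 0, "ry": 0, "rz": 0},
  {"x": 0, "y": 0, "z": 0.5, "rx": 0, "ry": 0, "rz": 0},
  {"x": 0, "y": 0, "z": 0, "rx": 0, "ry": 0, "rz": 0},
  {"x": 0, "y": 0, "z": 0, "rx": 0, "ry": 0, "rz": 0},
  {"x": 0, "y": 0, "z": 0, "rx": 0, "ry": 0, "rz": 0},
])

```text
clock: 37.62
tool_pos: [0.4899, -0.2207, 0.1428]
orientation: [-180.0, 0.1, -180.0]
force: [0.4, -0.4, -0.4]
opening: 0.0876
gripper_force: 0.0
```

```bash
python3 -c "
from h import *
im,c=snap('lid1');print(proj(c,[.4385,-.2206,.014]))
b=blobs(im,(52,52,52),(255,255,255),(245,80,400,235));print(b)
g=im[:,:,1]; print(g[b and 165,250:400:3])
u,v,w,h=b[0][1];u+=245;v+=80
for p in((u,v+h/2),(u+w,v+h/2),(u+w/2,v),(u+w/2,v+h)):print(onz(c,*p,.014).round(4))"
```

```text
[ 0.4899 -0.2207  0.1428] [-1.7998e+02  9.0000e-02 -1.7998e+02] 37.62 [ 0.4 -0.4 -0.4]
(np.float64(321.4364032767234), np.float64(154.56898646145765))
[(7720, [27, 22, 99, 100], [321.0, 151.7]), (1, [154, 27, 1, 1], [399.0, 107.0]), (1, [147, 35, 1, 1], [392.0, 115.0]), (1, [112, 6, 1, 1], [357.0, 86.0])]
[ 26  16  17  21  24  22  18  10  82  79  74  73  78  77  77  66  71  78
  79  78  66  72  75  77  73  73  76  63 145 138 142 144 138 144 144 143
 144 146 143 152  31  37  39  37  30  36  41  41  33  44]
[ 0.4367 -0.2547  0.014 ]
[ 0.4366 -0.1864  0.014 ]
[ 0.4035 -0.2206  0.014 ]
[ 0.4719 -0.2205  0.014 ]
```

Request:
play_rows([
  {"x": 1, "y": 0, "z": 0, "rx": 0, "ry": 0, "rz": 0},
  {"x": 1, "y": 0, "z": 0, "rx": 0, "ry": 0, "rz": 0},
  {"x": 0.09, "y": 0, "z": 1, "rx": 0, "ry": 0, "rz": 0},
  {"x": 0, "y": 0, "z": 1, "rx": 0, "ry": 0, "rz": 0},
  {"x": 0, "y": 0, "z": 1, "rx": 0, "ry": 0, "rz": 0},
  {"x": 0, "y": 0, "z": 1, "rx": 0, "ry": 0, "rz": 0},
  {"x": 0, "y": 0, "z": 0.5, "rx": 0, "ry": 0, "rz": 0},
  {"x": 0, "y": 0, "z": 0.3, "rx": 0, "ry": 0, "rz": 0},
  {"x": 0, "y": 0, "z": 0.1, "rx": 0, "ry": 0, "rz": 0},
  {"x": 0, "y": 0, "z": 0, "rx": 0, "ry": 0, "rz": 0},
  {"x": 0, "y": 0, "z": 0, "rx": 0, "ry": 0, "rz": 0},
])

```text
clock: 39.05
tool_pos: [0.4375, -0.2207, 0.0199]
orientation: [-180.0, 0.1, -180.0]
force: [0.1, 0.4, 0.3]
opening: 0.0872
gripper_force: 0.0
```

Request:
play_rows([
  {"x": 0, "y": 0, "z": 0, "rx": 0, "ry": 0, "rz": 0},
  {"x": 0, "y": 0, "z": 0, "rx": 0, "ry": 0, "rz": 0},
  {"x": 0, "y": 0, "z": 0, "rx": 0, "ry": 0, "rz": 0},
  {"x": 0, "y": 0, "z": 0, "rx": 0, "ry": 0, "rz": 0},
  {"x": 0, "y": 0, "z": 0, "rx": 0, "ry": 0, "rz": 0},
  {"x": 0, "y": 0, "z": 0, "rx": 0, "ry": 0, "rz": 0},
  {"x": 0, "y": 0, "z": 0, "rx": 0, "ry": 0, "rz": 0},
  {"x": 0, "y": 0, "z": 0, "rx": 0, "ry": 0, "rz": 0},
  {"x": 0, "y": 0, "z": 0, "rx": 0, "ry": 0, "rz": 0},
  {"x": 0, "y": 0, "z": 0, "rx": 0, "ry": 0, "rz": 0},
], fingers=-1)

```text
clock: 40.3
tool_pos: [0.4371, -0.2206, 0.0193]
orientation: [180.0, -0.0, -180.0]
force: [0.5, 0.5, -0.7]
opening: 0.019
gripper_force: 30.0
```

Request:
play_rows([
  {"x": 0, "y": 0, "z": -0.23, "rx": 0, "ry": 0, "rz": 0},
  {"x": 0, "y": 0, "z": -1, "rx": 0, "ry": 0, "rz": 0},
  {"x": 0, "y": 0, "z": -1, "rx": 0, "ry": 0, "rz": 0},
  {"x": 0, "y": 0, "z": -1, "rx": 0, "ry": 0, "rz": 0},
  {"x": 0, "y": 0, "z": -1, "rx": 0, "ry": 0, "rz": 0},
  {"x": 0, "y": 0, "z": -1, "rx": 0, "ry": 0, "rz": 0},
  {"x": 0, "y": 0, "z": -1, "rx": 0, "ry": 0, "rz": 0},
  {"x": 0, "y": 0, "z": -1, "rx": 0, "ry": 0, "rz": 0},
  {"x": 0, "y": 0.912, "z": -1, "rx": 0, "ry": 0, "rz": 0},
  {"x": -0.94, "y": 0.912, "z": -1, "rx": 0, "ry": 0, "rz": 0},
  {"x": -0.94, "y": 0.912, "z": -1, "rx": 0, "ry": 0, "rz": 0},
  {"x": -0.94, "y": 0, "z": 0, "rx": 0, "ry": 0, "rz": 0},
  {"x": -0.94, "y": 0, "z": 0, "rx": 0, "ry": 0, "rz": 0},
  {"x": -0.94, "y": 0, "z": 0, "rx": 0, "ry": 0, "rz": 0},
  {"x": -0.94, "y": 0, "z": 0, "rx": 0, "ry": 0, "rz": 0},
  {"x": -0.94, "y": 0, "z": 0, "rx": 0, "ry": 0, "rz": 0},
  {"x": -0.94, "y": 0, "z": 0, "rx": 0, "ry": 0, "rz": 0},
  {"x": 0, "y": 0, "z": 0, "rx": 0, "ry": 0, "rz": 0},
  {"x": 0, "y": 0, "z": 0, "rx": 0, "ry": 0, "rz": 0},
  {"x": 0, "y": 0, "z": 0, "rx": 0, "ry": 0, "rz": 0},
])

```text
clock: 42.8
tool_pos: [0.6245, -0.1523, 0.2755]
orientation: [180.0, 0.0, -180.0]
force: [-0.7, -0.1, -0.4]
opening: 0.019
gripper_force: 30.0
```

Request:
play_rows([
  {"x": -0.02, "y": 0, "z": 0.7, "rx": 0, "ry": 0, "rz": 0},
  {"x": 0, "y": 0, "z": 0.5, "rx": 0, "ry": 0, "rz": 0},
  {"x": 0, "y": 0, "z": 0.2, "rx": 0, "ry": 0, "rz": 0},
  {"x": 0, "y": 0, "z": 0, "rx": 0, "ry": 0, "rz": 0},
  {"x": 0, "y": 0, "z": 0, "rx": 0, "ry": 0, "rz": 0},
])

```text
clock: 43.42
tool_pos: [0.6259, -0.1523, 0.2404]
orientation: [-180.0, 0.0, -180.0]
force: [0.6, -0.3, -1.1]
opening: 0.0191
gripper_force: 30.0
```

Request:
play_rows([
  {"x": 0, "y": 0, "z": 0.06, "rx": 0, "ry": 0, "rz": 0},
  {"x": 0, "y": 0, "z": 0.06, "rx": 0, "ry": 0, "rz": 0},
  {"x": 0, "y": 0, "z": 0.06, "rx": 0, "ry": 0, "rz": 0},
  {"x": 0, "y": 0, "z": 0, "rx": 0, "ry": 0, "rz": 0},
  {"x": 0, "y": 0, "z": 0, "rx": 0, "ry": 0, "rz": 0},
])

```text
clock: 44.05
tool_pos: [0.6256, -0.1522, 0.2356]
orientation: [-180.0, 0.0, -180.0]
force: [0.2, 0.1, -1.0]
opening: 0.0189
gripper_force: 30.0
```

Request:
play_rows([
  {"x": 0, "y": 0, "z": 0.06, "rx": 0, "ry": 0, "rz": 0},
  {"x": 0, "y": 0, "z": 0.06, "rx": 0, "ry": 0, "rz": 0},
  {"x": 0, "y": 0, "z": 0, "rx": 0, "ry": 0, "rz": 0},
  {"x": 0, "y": 0, "z": 0, "rx": 0, "ry": 0, "rz": 0},
])

```text
clock: 44.55
tool_pos: [0.6256, -0.1522, 0.2326]
orientation: [-180.0, 0.0, -180.0]
force: [-0.5, -0.4, -1.2]
opening: 0.019
gripper_force: 30.0
```

Request:
play_rows([
  {"x": 0, "y": 0, "z": 0.06, "rx": 0, "ry": 0, "rz": 0},
  {"x": 0, "y": 0, "z": 0.02, "rx": 0, "ry": 0, "rz": 0},
  {"x": 0, "y": 0, "z": 0, "rx": 0, "ry": 0, "rz": 0},
])

```text
clock: 44.92
tool_pos: [0.6255, -0.1522, 0.2304]
orientation: [180.0, -0.0, -180.0]
force: [0.8, 0.5, -1.1]
opening: 0.0188
gripper_force: 30.0
```

Request:
play_rows([
  {"x": 0, "y": 0, "z": 0.02, "rx": 0, "ry": 0, "rz": 0},
  {"x": 0, "y": 0, "z": 0, "rx": 0, "ry": 0, "rz": 0},
])

```text
clock: 45.18
tool_pos: [0.6257, -0.1523, 0.2304]
orientation: [-180.0, 0.0, -180.0]
force: [-0.7, -0.1, 0.3]
opening: 0.0192
gripper_force: 30.0
```

Request:
play_rows([
  {"x": 0, "y": 0, "z": 0.02, "rx": 0, "ry": 0, "rz": 0},
  {"x": 0, "y": 0, "z": 0, "rx": 0, "ry": 0, "rz": 0},
])

```text
clock: 45.42
tool_pos: [0.6258, -0.1523, 0.2303]
orientation: [-180.0, 0.0, -180.0]
force: [-1.1, 0.5, 5.3]
opening: 0.0193
gripper_force: 30.0
```

Request:
play_rows([
  {"x": 0, "y": 0, "z": 0, "rx": 0, "ry": 0, "rz": 0},
  {"x": 0, "y": 0, "z": 0, "rx": 0, "ry": 0, "rz": 0},
  {"x": 0, "y": 0, "z": 0, "rx": 0, "ry": 0, "rz": 0},
  {"x": 0, "y": 0, "z": 0, "rx": 0, "ry": 0, "rz": 0},
  {"x": 0, "y": 0, "z": -0.3, "rx": 0, "ry": 0, "rz": 0},
  {"x": 0, "y": 0, "z": -1, "rx": 0, "ry": 0, "rz": 0},
  {"x": 0, "y": 0, "z": -1, "rx": 0, "ry": 0, "rz": 0},
  {"x": -0.8, "y": 0, "z": -1, "rx": 0, "ry": 0, "rz": 0},
  {"x": -0.8, "y": 0, "z": 0, "rx": 0, "ry": 0, "rz": 0},
  {"x": 0, "y": 0, "z": 0, "rx": 0, "ry": 0, "rz": 0},
  {"x": 0, "y": 0, "z": 0, "rx": 0, "ry": 0, "rz": 0},
  {"x": 0, "y": 0, "z": 0, "rx": 0, "ry": 0, "rz": 0},
], fingers=0.3)

```text
clock: 46.92
tool_pos: [0.6651, -0.1523, 0.3123]
orientation: [-180.0, -0.0, -180.0]
force: [-0.6, -0.4, -0.2]
opening: 0.057
gripper_force: 0.0
```

```bash
python3 -c "
from h import *
im,c=snap('lid2');s=cams.snapshot('scene')
a=cv2.resize(im[80:290,200:440],(480,420));b=cv2.resize(s[150:360,190:350],(320,420))
cv2.imwrite('pics/final.png',np.hstack([a,b]));print(proj(c,[.6256,-.1522,.225]))"
```

```text
[ 0.6651 -0.1523  0.3123] [-180.     -0.   -179.99] 46.92 [-0.6 -0.4 -0.2]
(np.float64(321.41584311511843), np.float64(181.17337400255576))
```

View pics/final.png

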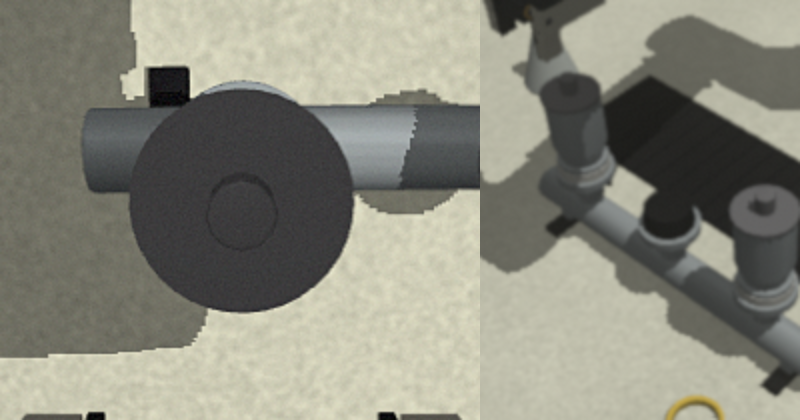

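The picture shows the complete tower standing upright on the holder. The lid is centred on it (wrist crop centre about (241,201), where it was expected), and the gripper is clear above.

```bash
python3 -c "
from h import *
print(workorder.close_job())"
```

```text
the job is handed in; nothing more can be done
None
```

The filter tower is built on the open holder in the order asked (disc, ring, funnel, lid), each part lowered home and released before the next, and the job was handed in at about 47 s.

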